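Close the fine control of a concentric leak valve

TASK

The magnifier hangs over the leak valve: push its swing arm aside until the lens is at least 150 mm off the valve's axis, and leave it there. Then close the fine control: turn only the small brass inner knob clockwise (seen from above) until you feel it come fully home on its hidden stop, somewhere near the red dot, and snug it there for a moment with a light push of 5 to 10 N near the end of its bar, without dragging the grey outer ring along, which slips if pushed harder. Then let go, leaving the knob, the ring and the loose parts on the shelf where they are.

Things in the scene. Friction and masses are not known exactly. Their poses are not given: they have to be found in the camera images.
- knob_axis (a point): point on the vertical axis of the leak valve's two concentric controls, 98 mm above the work surface, at mid-height of the knob's brass bar (does not turn with the knobs; its axes are the valve's). The valve: steel flange 116 mm across and 18 mm high, a slimmer body, then the grey ring, then the brass knob; a side port sticks out 74 mm along the valve's own -x at 14 to 54 mm height
- stem (a joint): twist of the spring-mounted stem between knob and ring (rad): 0 at rest, -0.1 rad per N m of clockwise torque on the knob, so about -0.005 while the knob is being turned, and -0.024 while it is pushed home on its stop with 8 N at 30 mm from the axis
- knob_bar: the brass cross bar that turns the small inner knob: 72 mm long along its x, 10 mm thick along its y, 20 mm tall, both ends alike to push on; red stripe on its +x half, the pointer. Origin on the axis at its underside, 88 mm above the work surface. Under it a hub 32 mm across, then the ring. Turning takes 0.05 N m (2 N near the end); it stays where left; starts 1.5 to 2.5 rad short of its stop
- pointer_tip (a point): the red-striped end of the bar, 36 mm from the axis, at mid-height of the bar. It starts counter-clockwise (seen from above) of the ring's red dot. When the knob is home it points within 0.35 rad of the dot, to either side: the seat is worn, differently every time, so that the stop can only be felt
- coarse_ring (a joint): angle of the grey outer ring relative to the valve (rad), counter-clockwise positive; -0.5 to 0.5 at the start; it must stay where it is. Ring 104 mm across, knurled, top 79 mm above the work surface, 9 mm below the bar. It carries the inner knob's stop: once the knob is home, more push goes into the ring, which slips at 0.40 N m (13 N at 30 mm from the axis, 11 N at the bar's tip)
- ring_mark (a point): the red dot on top of the outer ring, 42 mm from the axis; turns with the ring
- swing_arm (a joint): swing of the magnifier arm about its post (rad): starts from -0.1 to 0.15; it grows as the lens is swung away from the robot (clockwise seen from above) and ends at a stop at 1.5. Stays where it is left; takes about 0.6 N at the lens
- lens_center (a point): centre of the magnifier lens in its black ring (104 mm across, from 199 to 217 mm above the work surface), 205 mm from the post's axis. It starts roughly over the valve
- magnifier_post: the fixed post that carries the swing arm: round foot 90 mm across, 16 mm high; steel post 22 mm thick, arm boss 38 mm across up to 236 mm high. Origin on its axis at the work surface, about 200 mm to the robot's right of the valve. The arm is a grey bar 18 mm wide, from 200 to 216 mm high, from the boss to the lens ring
- bolt_a: grimy stainless bolt standing on its head, 52 mm tall, head 21 mm across; origin under its head; leave alone
- bolt_b: second such bolt; leave alone
- bezel: brass viewport bezel, ring 100 mm across, 14 mm high, lying flat; origin at the centre of its underside; leave alone
- gasket: copper gasket, ring 82 mm across, 4 mm high, lying flat; leave alone
- grease_jar: amber jar 56 mm across, 55 mm tall; leave alone
- wrench: bent dark steel wrench about 235 mm long lying flat, long axis along its x; leave alone

How it is judged:
By the outcome, as a careful person would: the job done as asked, in the order asked, and still so for the second after the job is handed in, with the robot touching nothing.
It also fails if it takes over 72 s, if anything falls off the work surface, if the arm or the gripper's body presses on something with over 40 N, if the wrist force passes 120 N, or if a joint passes its speed limit or range.

ROBOT

A 6-joint arm with a two-finger parallel gripper is mounted at the origin on the work surface. World frame = base frame: x ahead of the robot, y to its left, z up, the work surface at z = 0. Lengths are in m, angles in degrees, forces in N, time in s.
With the tool pointing down it reaches from about 0.325 to 0.775 m from the base axis. Payload 5.5 kg.
Tool frame: the origin (TCP) lies at the very end of the fingers, on their centre line; the grasp point (between the pads) lies pinch_z behind it (pinch_z is the distance from the TCP to the grasp point, in m); y points along the fingers, z is the direction in which the jaws open and shut, and the axes are right-handed (so a half turn about y gives the same grasp; the last joint's range is limited). The gripper opens to 85 mm and grips with 20 to 120 N. Pads are 22 mm wide; open, the fingers measure 114 mm over their backs; the gripper's body (76 mm by 85 mm) begins 54 mm behind the grasp point. The pads swing forward as they close: fully open they stand 13 mm farther back than shut.
Start: joints at [67.741, 5.22, 70.514, -0, 104.267, -3.249], TCP at [0.195, 0.567, 0.231] pointing down, gripper open.
Joint ranges: [-164.24, 164.24], [-49.07, 125.15], [9.68, 141.18], [-86.29, 266.29], [3.28, 154.24], [-151.56, 151.56]. Speed limits (degrees/s): [147.25, 147.25, 172.46, 180, 180, 180].

INTERFACE

Orientations are given as a 3x3 rotation matrix whose columns are the frame's x, y, z axes.
In Python, from workcell import read_state, grab_frame, camera_params, job_done, pinch_z gives the robot as it stands.
- The arm moves only by the tool arm_command, never from a script. Its argument "series" is a list of rows, each a list of 5 numbers: the gripper command: -1 is fully open, 1 is shut, values between are in proportion, then the shift along the tool's x, y, z in mm, then the turn about the tool's y in degrees. A call has 1 to 12 rows; each row shifts and turns the pose as measured when the row begins, along the tool's axes as they then stand; what a row does not reach is not made up. A row lasts 1/12 s, in which the tool goes at most 41.7 mm and 7.16 degrees, less where a joint would pass 70% of its speed; a pose out of reach is approached as far as the arm can. A call with a gripper value outside its range is refused whole. The fingers move at their own pace and stop on an object; "grip_force" is the grip in N (left out, the last holds). Time passes only in rows, so rows that do not move let the fingers close. It gives the time, the measured TCP pose, the force and the opening at its end, in the units of the state.
- read_state(): the state, without advancing time (a new reading comes with each control period).
- grab_frame(name): name is "side" or "top"; returns (picture, depth): 420x560x3 uint8, red, green, blue; 420x560 float32, m along the optical axis (not along the pixel's ray), 0 where there is no reading.
- camera_params(name): a dict with "fx", "fy", "cx", "cy" (pixels), "rvec" (rotation vector, rad) and "tvec" (3), from world to camera coordinates, as OpenCV has them. Camera axes: x right, y down, z forward; pixel columns grow to the right and rows downward; lengths in m; the calibration is good to about 2 mm. A picture is of the moment at which its call begins. camera_params takes no time and is no camera call.
- job_done(): hands the job in, once; it reports no verdict.
The state is a dict: "time_s": time; "joint_pos": joint angles; "qd": joint speeds; "joint_efforts": joint torques, N m; "tool_pos": TCP position; "eef_rot": TCP orientation; "contact_force": force on the tool from outside, world axes, zero at the start; "ft_torque": the same for the moment, N m; "finger_gap": finger opening in m.
Only numpy, scipy, OpenCV 4.12 (cv2) and the standard library are available. Lean on these libraries where they do the work, as an engineer would, in place of code of your own. Each camera call takes 0.05 s, during which the arm holds its last target.

## Working session

There is one attempt and no reset: what is moved stays moved. The work goes in short steps, Python scripts to look and compute and a tool call to move; the robot and the scene stay as the last step left them, time stands still between calls to the robot, and variables do not carry over. Pictures are saved under pics/ and viewed, and the job is handed in when it is done.

Besides the shell and the picture viewer there is one more tool, called after "Request:" in YAML: its name, and indented under it one key for each argument. arm_command: Moves the arm, as the interface text tells. Its arguments: {"type":"object","properties":{"series":{"type":"array","items":{"type":"array","items":{"type":"number"}}},"grip_force":{"type":"number"}},"required":["series"]}

```bash
ls; mkdir -p pics
cat > h.py <<'E'
import numpy as np,cv2
from workcell import *
def cam(n):
    p=camera_params(n);K=np.array([[p['fx'],0,p['cx']],[0,p['fy'],p['cy']],[0,0,1]]);R=cv2.Rodrigues(np.array(p['rvec'],float))[0];return K,R,np.array(p['tvec'],float).ravel()
def ray_z(n,u,v,z):
    K,R,t=cam(n);d=R.T@np.linalg.inv(K)@np.array([u,v,1.]);c=-R.T@t;return c+d*(z-c[2])/d[2]
def dep(n,u,v,D):
    K,R,t=cam(n);return R.T@(np.linalg.inv(K)@np.array([u,v,1.])*D[int(v),int(u)]-t)
def proj(n,P):
    K,R,t=cam(n);q=K@(R@np.array(P,float)+t);return q[:2]/q[2]
def snap(tag):
    for n in('side','top'):
        im,d=grab_frame(n);cv2.imwrite(f'pics/{tag}_{n}.png',im[:,:,::-1]);np.save(f'pics/{tag}_{n}.npy',d)
E
python3 - <<'E'
from h import *
print(read_state(),pinch_z if not callable(pinch_z) else pinch_z());snap('a')
for n in('side','top'):
    K,R,t=cam(n);print(n,K[0],-R.T@t,R)
E
```

```text
pics
{'time_s': 0.0, 'joint_pos': array([ 6.77397978e+01,  5.26369114e+00,  7.05823063e+01,  3.50234977e-04,
        1.04268525e+02, -3.25067868e+00]), 'qd': array([ 0.08855985, -0.01160114,  0.02946605,  0.06609181, -0.05932791,
        0.00047804]), 'joint_efforts': array([ 1.29802382e-03, -4.58729732e+01, -4.18024778e+01,  1.27428748e-04,
        1.16784577e-02, -2.44961393e-05]), 'tool_pos': array([0.1953432 , 0.56699916, 0.23014059]), 'eef_rot': array([[ 9.45464891e-01, -7.62651110e-04,  3.25723131e-01],
       [-3.25724002e-01, -1.84758209e-03,  9.45463094e-01],
       [-1.19258256e-04, -9.99998002e-01, -1.99523777e-03]]), 'contact_force': array([0.19137794, 0.06579501, 0.00260442]), 'ft_torque': array([ 0.00981442, -0.01183421, -0.00909976]), 'finger_gap': 0.08565237093626103} 0.0187
side [480.62435667   0.         269.96006158] [0.75540975 0.89408376 0.86513214] [[-0.96423145  0.26452712 -0.01682605]
 [ 0.17718774  0.59605488 -0.78314947]
 [-0.19713502 -0.75811872 -0.62160582]]
top [403.20318337   0.         283.80413172] [ 0.45001175 -0.01514994  1.15990922] [[ 0.02892392 -0.9994647  -0.01528788]
 [-0.99710564 -0.02777308 -0.07077423]
 [ 0.07031175  0.0172907  -0.9973752 ]]
```

View pics/a_side.png

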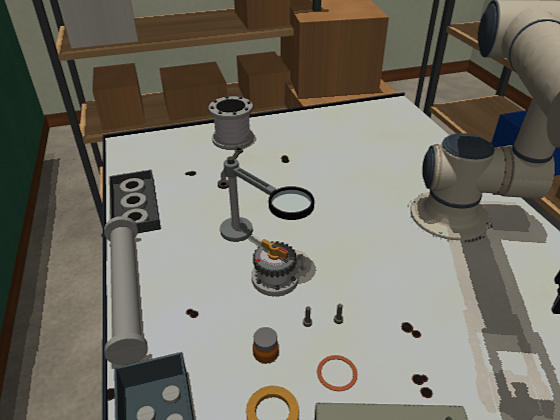

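View pics/a_top.png

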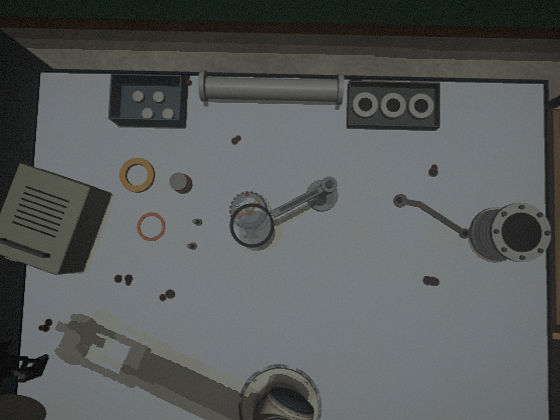

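Run:
```python
from h import *
a=cv2.imread('pics/a_top.png')[165:265,205:345];cv2.imwrite('pics/c1.png',cv2.resize(a,None,fx=5.7,fy=5.7,interpolation=2))
a=cv2.imread('pics/a_side.png')[220:310,220:340];cv2.imwrite('pics/c2.png',cv2.resize(a,None,fx=6.5,fy=6.5,interpolation=2))
```

```text
(no output)
```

View pics/c1.png

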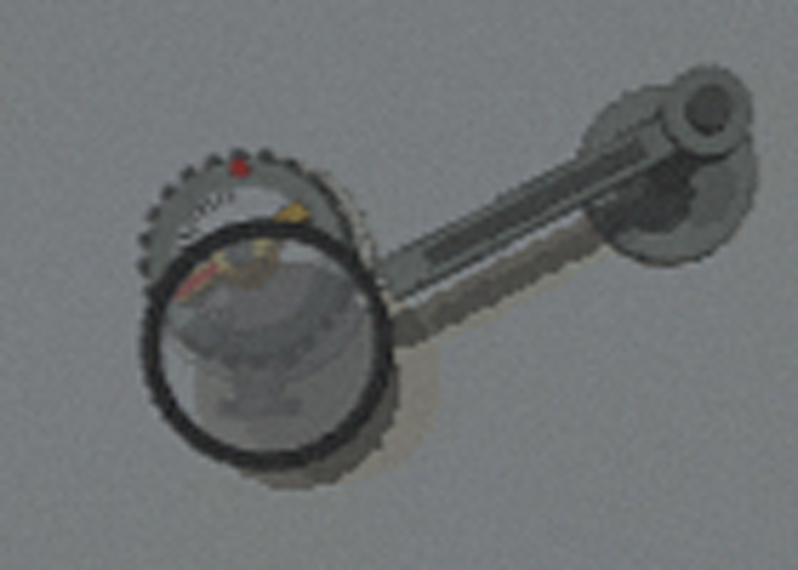

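View pics/c2.png

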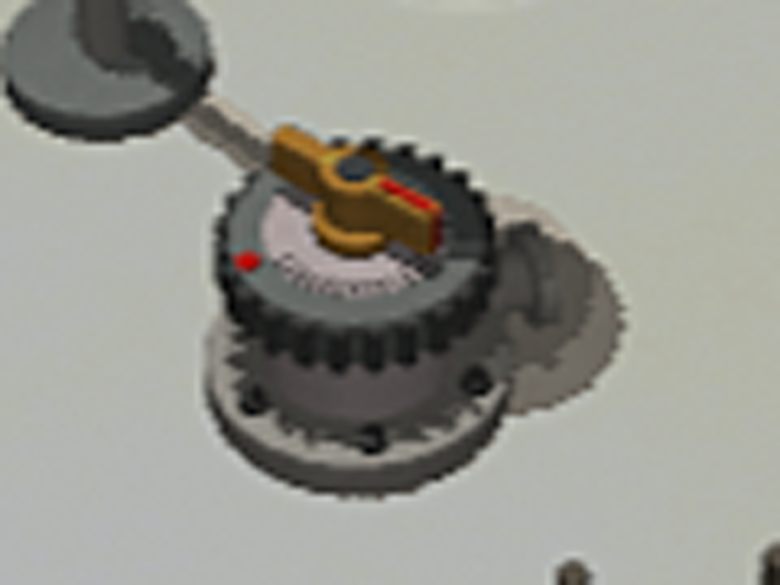

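Run:
```python
from h import *
d=np.load('pics/a_top.npy');s=np.load('pics/a_side.npy')
for nm,u,v,z in [('lens',251.8,225.5,.217),('post',329.2,183.9,.236),('dot',247.1,194.5,.079),('barY',256.2,202.2,.108),('barR',236.6,216.8,.108)]:
    print(nm,ray_z('top',u,v,z).round(4))
f=lambda x,y:(220+x/6.5,220+y/6.5)
for nm,x,y,z in [('hub',357,166,.108),('dot',247,261,.079),('barYend',300,132,.108),('barYleft',272,150,.108),('barRend',440,208,.108),('barRtipL',428,220,.108),('stripe',412,194,.108),('ringL',217,235,.079),('ringR',494,235,.079)]:
    u,v=f(x,y);print('s',nm,ray_z('side',u,v,z).round(4),dep('side',u,v,s).round(4))
```

```text
lens [0.493  0.0756 0.217 ]
post [ 0.5932 -0.1016  0.236 ]
dot [0.5827 0.1045 0.079 ]
barY [0.5595 0.0766 0.108 ]
barR [0.5197 0.1267 0.108 ]
s hub [0.5378 0.0962 0.108 ] [0.5386 0.0991 0.1108]
s dot [0.5811 0.103  0.079 ] [0.5821 0.1074 0.0834]
s barYend [0.5526 0.0728 0.108 ] [0.5532 0.0751 0.1101]
s barYleft [0.5648 0.0794 0.108 ] [0.5633 0.0728 0.1019]
s barRend [0.5157 0.1255 0.108 ] [0.508  0.1009 0.0838]
s barRtipL [0.5215 0.1302 0.108 ] [0.5221 0.1323 0.1101]
s stripe [0.5231 0.1158 0.108 ] [0.524  0.1188 0.1109]
s ringL [0.5882 0.0869 0.079 ] [0.5872 0.0821 0.0744]
s ringR [0.4919 0.1151 0.079 ] [0.4663 0.0397 0.0028]
```

Request:
arm_command:
  series:
    - [1,10,0,-13,0]
    - [1,20,0,-26,0]
    - [1,20,0,-26,0]
    - [1,20,0,-26,0]
    - [1,20,0,-26,0]
    - [1,20,0,-26,0]
    - [1,20,0,-26,0]
    - [1,20,0,-26,0]
    - [1,20,0,-26,0]
    - [1,20,0,-26,0]
    - [1,20,0,-26,0]
    - [1,20,0,-26,0]
  grip_force: 30

```text
time_s: 1.1
tool_pos: [0.3155, 0.1976, 0.2222]
eef_rot: [[0.949, -0.009, 0.315], [-0.315, -0.012, 0.949], [-0.004, -1.0, -0.014]]
contact_force: [1.3, 0.5, 0.2]
finger_gap: -0.0
```

Request:
arm_command:
  series:
    - [1,19,0,-26,0]
    - [1,19,0,-26,0]
    - [1,19,0,-26,0]
    - [1,19,0,-26,0]
    - [1,19,0,-26,0]
    - [1,19,0,-26,0]
    - [1,19,0,-26,0]
    - [1,19,0,-26,0]
    - [1,0,0,0,-7]
    - [1,0,0,0,-7]
    - [1,0,0,0,-7]
    - [1,0,0,0,-7]

```text
time_s: 2.1
tool_pos: [0.394, -0.0685, 0.2196]
eef_rot: [[0.985, -0.014, -0.172], [0.172, -0.013, 0.985], [-0.016, -1.0, -0.01]]
contact_force: [0.2, 0.4, -0.0]
finger_gap: -0.0002
```

Request:
arm_command:
  series:
    - [1,0,0,0,-7]
    - [1,0,0,0,-7]
    - [1,0,0,0,-7]
    - [1,0,10,0,0]
    - [1,0,10,0,0]
    - [1,0,10,0,0]
    - [1,0,0,0,0]

```text
time_s: 2.68
tool_pos: [0.3922, -0.0693, 0.1836]
eef_rot: [[0.855, -0.019, -0.518], [0.518, -0.012, 0.855], [-0.022, -1.0, 0.0]]
contact_force: [0.2, -0.2, -1.1]
finger_gap: 0.0001
```

Request:
arm_command:
  series:
    - [1,15,0,-2,0]
    - [1,20,0,-3,0]
    - [1,20,0,-3,0]
    - [1,20,0,-3,0]
    - [1,20,0,-3,0]
    - [1,15,0,-3,0]
    - [1,10,0,0,0]
    - [1,8,0,0,0]
    - [1,8,0,0,0]

```text
time_s: 3.43
tool_pos: [0.5198, -0.0122, 0.1733]
eef_rot: [[0.866, -0.028, -0.499], [0.499, -0.012, 0.866], [-0.03, -1.0, 0.004]]
contact_force: [-2.2, -0.5, 1.4]
finger_gap: 0.0002
```

Request:
arm_command:
  series:
    - [1,10,0,1.3,5]
    - [1,10,0,1.3,5]
    - [1,10,0,1.3,5]
    - [1,10,0,1.3,5]

```text
time_s: 3.77
tool_pos: [0.5546, 0.0081, 0.1712]
eef_rot: [[0.987, -0.032, -0.155], [0.155, -0.013, 0.988], [-0.034, -0.999, -0.008]]
contact_force: [-1.5, -0.2, 0.6]
finger_gap: -0.0001
```

Run:
```python
from h import *
im,d=grab_frame('top');cv2.imwrite('pics/b_top.png',im[:,:,::-1])
```

```text
(no output)
```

View pics/b_top.png

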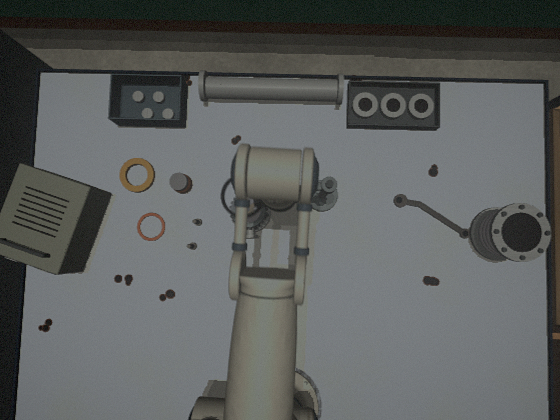

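Request:
arm_command:
  series:
    - [1,10,-1,1.3,5]
    - [1,10,-1,1.3,5]
    - [1,10,-1,1.3,5]
    - [1,10,-1,1.3,5]
    - [1,10,-1,1.3,5]
    - [1,10,-1,1.3,5]

```text
time_s: 4.32
tool_pos: [0.6133, 0.0129, 0.1726]
eef_rot: [[0.926, -0.041, 0.376], [-0.377, -0.012, 0.926], [-0.033, -0.999, -0.027]]
contact_force: [-1.6, 0.6, -0.3]
finger_gap: 0.0002
```

Request:
arm_command:
  series:
    - [1,10,-1,1.3,5]
    - [1,10,-1,1.3,5]
    - [1,10,-1,1.3,5]
    - [1,10,-1,1.3,5]

```text
time_s: 4.65
tool_pos: [0.65, -0.0015, 0.1736]
eef_rot: [[0.734, -0.046, 0.677], [-0.678, -0.01, 0.735], [-0.027, -0.999, -0.039]]
contact_force: [-0.9, 1.3, -0.5]
finger_gap: -0.0001
```

Run:
```python
from h import *
print(read_state()['joint_pos'].round(1))
im,d=grab_frame('side');cv2.imwrite('pics/b_side.png',im[:,:,::-1])
```

```text
[ -2.8  15.3  65.2  -0.7 102.2 -50.2]
```

View pics/b_side.png

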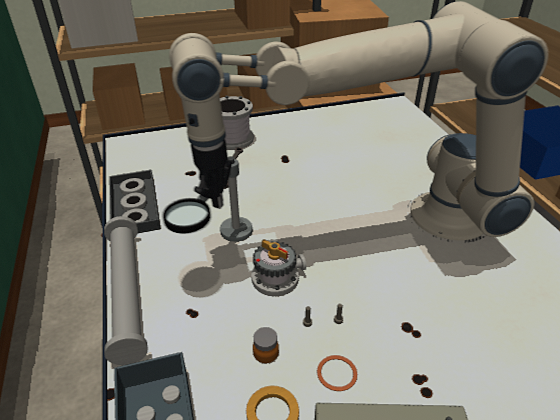

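Run:
```python
from h import *
p=ray_z('side',187,214,.21);print(p,np.hypot(*(p[:2]-[.54,.099])),np.degrees(np.arctan2(p[1]+.102,p[0]-.593)))
a=cv2.imread('pics/b_side.png')[220:310,220:340];cv2.imwrite('pics/c3.png',cv2.resize(a,None,fx=6.5,fy=6.5,interpolation=2))
```

```text
[0.72400096 0.051184   0.21      ] 0.19011239619184092 49.4633702366365
```

View pics/c3.png

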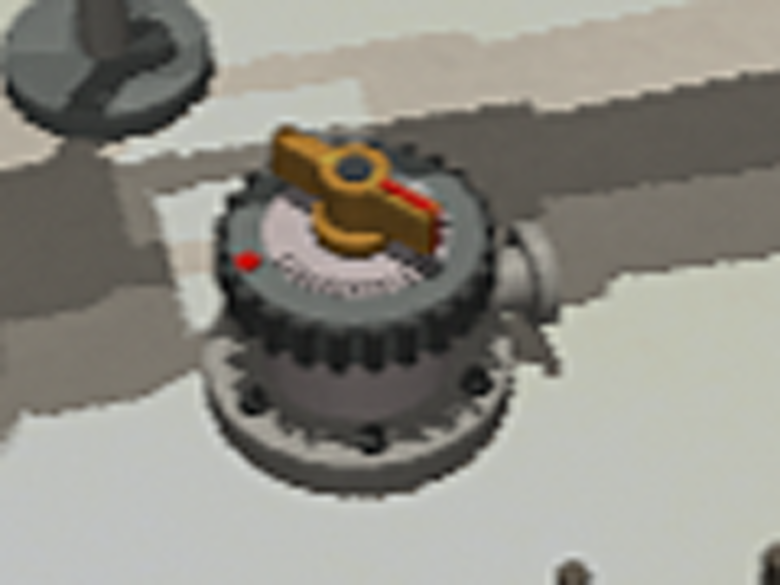

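Request:
arm_command:
  series:
    - [1,-10,0,0,0]
    - [1,-20,0,0,0]
    - [1,-20,0,0,-3]
    - [1,0,0,0,-7]
    - [1,0,0,0,-7]
    - [1,0,0,0,-7]
    - [1,0,0,0,-7]
    - [1,0,0,0,-7]
    - [1,0,0,0,-7]
    - [1,0,0,0,-7]
    - [1,0,0,0,-7]
    - [1,0,0,0,-7]

```text
time_s: 5.7
tool_pos: [0.6007, 0.0387, 0.1751]
eef_rot: [[0.905, -0.048, -0.423], [0.423, -0.009, 0.906], [-0.047, -0.999, 0.012]]
contact_force: [0.4, 0.1, -0.0]
finger_gap: 0.0001
```

Request:
arm_command:
  series:
    - [1,0,0,0,-7]
    - [1,0,0,0,-4]
    - [1,0,0,0,0]

```text
time_s: 5.95
tool_pos: [0.5973, 0.0406, 0.1758]
eef_rot: [[0.796, -0.048, -0.604], [0.604, -0.009, 0.797], [-0.043, -0.999, 0.022]]
contact_force: [-0.2, -0.3, -0.3]
finger_gap: 0.0003
```

Run:
```python
from h import *
s=read_state();print(s['joint_pos'].round(1),s['contact_force'])
snap('d')
```

```text
[   0.9    7.3   73.9   -0.5  101.5 -126.4] [-0.20007491 -0.30823651 -0.27527024]
```

View pics/d_side.png

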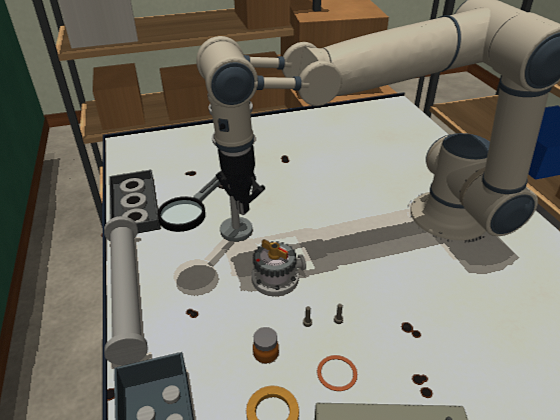

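View pics/d_top.png

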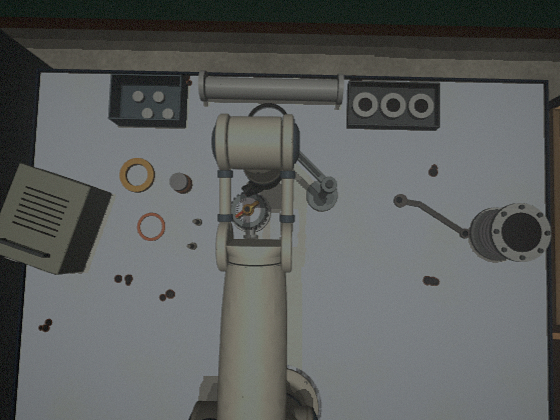

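Run:
```python
from h import *
a=cv2.imread('pics/d_top.png')[185:245,215:295];a=cv2.resize(a,None,fx=10,fy=10,interpolation=2);cv2.imwrite('pics/c4.png',cv2.convertScaleAbs(a,alpha=1.8))
```

```text
(no output)
```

View pics/c4.png

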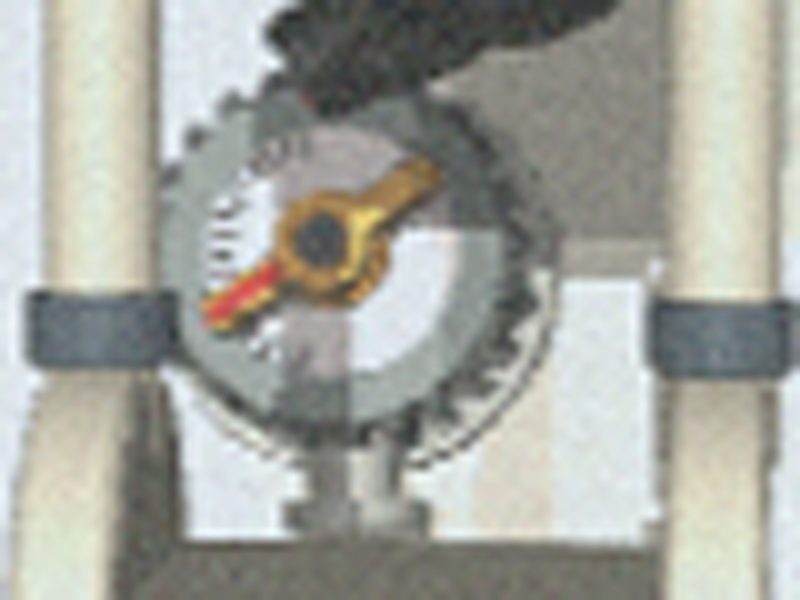

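Run:
```python
from h import *
c=ray_z('top',247,208.7,.112);r=ray_z('top',236.5,216.5,.108);y=ray_z('top',258,202.,.108);print(c,r,y,np.degrees(np.arctan2(*(y-r)[[1,0]])),(r+y)/2,np.linalg.norm(r-y))
print(ray_z('side',274.9,245.5,.112))
```

```text
[0.54136094 0.09974309 0.112     ] [0.52044433 0.1270011  0.108     ] [0.56015124 0.07189893 0.108     ] -54.22327672170334 [0.54029778 0.09945002 0.108     ] 0.06791824522479799
[0.53891753 0.10027096 0.112     ]
```

Request:
arm_command:
  series:
    - [1,5,0,11,0]
    - [1,5,0,12,0]
    - [1,5,0,12,0]
    - [1,5,0,10,0]
    - [1,0,0,0,0]

```text
time_s: 6.47
tool_pos: [0.5842, 0.0944, 0.1761]
eef_rot: [[0.802, -0.048, -0.596], [0.596, -0.008, 0.803], [-0.043, -0.999, 0.022]]
contact_force: [0.6, 0.4, 0.2]
finger_gap: -0.0003
```

Request:
arm_command:
  series:
    - [1,0,10,0,0]
    - [1,0,15,0,0]
    - [1,0,15,0,0]
    - [1,0,10,0,0]
    - [1,0,0,0,0]

```text
time_s: 6.88
tool_pos: [0.5818, 0.0962, 0.1229]
eef_rot: [[0.8, -0.046, -0.599], [0.599, -0.008, 0.801], [-0.042, -0.999, 0.021]]
contact_force: [-0.7, -0.2, -0.4]
finger_gap: 0.0002
```

Request:
arm_command:
  series:
    - [1,0,0,-4,0]
    - [1,-2,8,-3,-1]
    - [1,0,12,0,-1]
    - [1,0,9,0,0]
    - [1,0,0,0,0]

```text
time_s: 7.3
tool_pos: [0.5838, 0.0873, 0.0916]
eef_rot: [[0.777, -0.045, -0.628], [0.628, -0.009, 0.778], [-0.04, -0.999, 0.021]]
contact_force: [0.1, 0.3, -1.1]
finger_gap: 0.0001
```

Run:
```python
from h import *
s=read_state();print(s['tool_pos'],s['eef_rot'],s['contact_force'],s['ft_torque'])
snap('e')
a=cv2.imread('pics/e_side.png')[190:310,200:360];cv2.imwrite('pics/c5.png',cv2.resize(a,None,fx=5,fy=5,interpolation=2))
```

```text
[0.58379635 0.08732721 0.09164533] [[ 0.77683619 -0.04486376 -0.62810252]
 [ 0.62840403 -0.00879625  0.77783739]
 [-0.04042166 -0.99895439  0.02135932]] [ 0.11329148  0.26643998 -1.11112678] [ 0.01379585 -0.00068052  0.04068242]
```

View pics/c5.png

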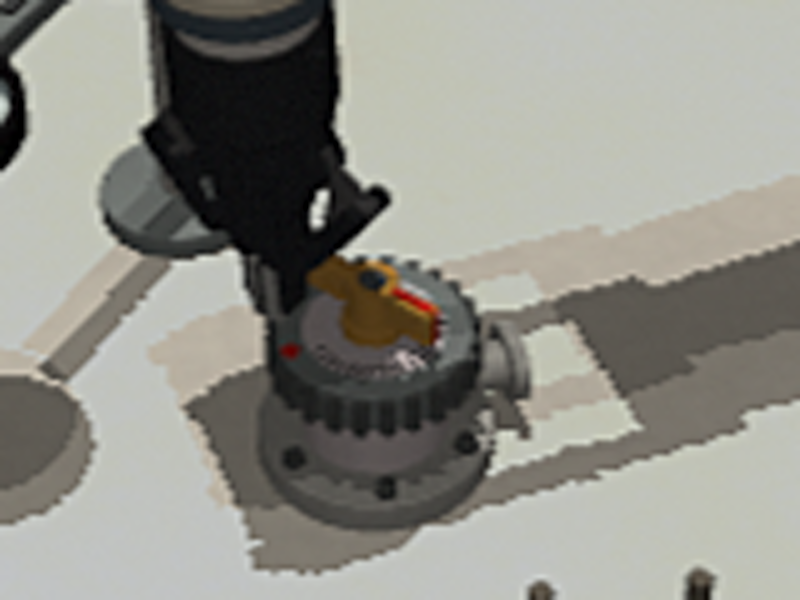

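Request:
arm_command:
  series:
    - [1,0,0,-4,4]
    - [1,0,0,-2,4]
    - [1,0,0,0,0]
    - [1,-3,0,0,0]
    - [1,-3,0,0,0]
    - [1,-1,0,0,0]
    - [1,0,0,0,0]

```text
time_s: 7.98
tool_pos: [0.5828, 0.0795, 0.097]
eef_rot: [[0.856, -0.038, -0.515], [0.515, -0.008, 0.857], [-0.037, -0.999, 0.013]]
contact_force: [-0.7, -0.3, 0.6]
finger_gap: 0.0001
```

```bash
cat >> h.py <<'E'
def st():
    s=read_state();p=s['tool_pos'];R=s['eef_rot'];yaw=np.degrees(np.arctan2(R[1,0],R[0,0]))
    a=np.array([p[0]-.540,p[1]-.0995]);x=R[:2,0];z=R[:2,2]
    F=R.T@s['contact_force']
    print('t%.2f p'%s['time_s'],p.round(4),'yaw %.1f'%yaw,'rel xz mm',(1e3*np.array([a@x,a@z])).round(1),'Ftool',F.round(2),'q6 %.1f'%s['joint_pos'][5],'ydir',R[:,1].round(3),'T',s['ft_torque'].round(2))
E
python3 -c "from h import *;st()"
```

```text
t7.98 p [0.5828 0.0795 0.097 ] yaw 31.0 rel xz mm [ 26.4 -39.1] Ftool [-0.72 -0.56  0.12] q6 -116.4 ydir [-0.038 -0.008 -0.999] T [ 0.04 -0.01  0.03]
```

Request:
arm_command:
  series:
    - [1,-3,2,0,0]
    - [1,-2,1,0,0]
    - [1,-1,0,0,0]
    - [1,-1,0,0,0]
    - [1,-1,0,0,0]

```text
time_s: 8.4
tool_pos: [0.5757, 0.0753, 0.0946]
eef_rot: [[0.855, -0.035, -0.517], [0.517, -0.007, 0.856], [-0.034, -0.999, 0.012]]
contact_force: [1.3, 0.8, -0.3]
finger_gap: -0.0002
```

```bash
python3 -c "from h import *;st()"
```

```text
t8.40 p [0.5757 0.0753 0.0946] yaw 31.1 rel xz mm [ 18.  -39.2] Ftool [1.5  0.26 0.03] q6 -116.9 ydir [-0.035 -0.007 -0.999] T [-0.04 -0.35  0.  ]
```

Request:
arm_command:
  series:
    - [1,-1,0,0,0]
    - [1,-1,0,0,0]

```text
time_s: 8.57
tool_pos: [0.5743, 0.0741, 0.0947]
eef_rot: [[0.855, -0.034, -0.517], [0.517, -0.007, 0.856], [-0.033, -0.999, 0.011]]
contact_force: [2.7, 0.5, -1.1]
finger_gap: 0.0002
```

```bash
python3 -c "from h import *;st()"
```

```text
t8.57 p [0.5743 0.0741 0.0947] yaw 31.1 rel xz mm [ 16.2 -39.5] Ftool [ 2.62  1.02 -1.03] q6 -117.0 ydir [-0.034 -0.007 -0.999] T [ 0.05 -0.31 -0.  ]
```

Request:
arm_command:
  series:
    - [1,-1,0,0,0]
    - [1,-1,0,0,0]

```text
time_s: 8.73
tool_pos: [0.5727, 0.0729, 0.0946]
eef_rot: [[0.856, -0.034, -0.517], [0.517, -0.008, 0.856], [-0.033, -0.999, 0.011]]
contact_force: [2.4, -0.9, -0.7]
finger_gap: -0.0
```

```bash
python3 -c "from h import *;st()"
```

```text
t8.73 p [0.5727 0.0729 0.0946] yaw 31.1 rel xz mm [ 14.2 -39.7] Ftool [ 1.63  0.66 -2.08] q6 -117.1 ydir [-0.034 -0.008 -0.999] T [-0.03 -0.38 -0.01]
```

Request:
arm_command:
  series:
    - [1,-2.8,0,-1,6]
    - [1,-2.8,0,-1,5]
    - [1,-2.8,0,-1,4]
    - [1,-2.8,0,-1,4]
    - [1,-2.8,0,-1,4]

```text
time_s: 9.15
tool_pos: [0.5612, 0.0629, 0.0947]
eef_rot: [[0.992, -0.034, -0.125], [0.125, -0.008, 0.992], [-0.034, -0.999, -0.004]]
contact_force: [1.6, 0.8, -1.0]
finger_gap: 0.0001
```

```bash
python3 -c "from h import *;st()"
```

```text
t9.15 p [0.5612 0.0629 0.0947] yaw 7.2 rel xz mm [ 16.4 -39. ] Ftool [1.74 0.96 0.6 ] q6 -94.1 ydir [-0.034 -0.008 -0.999] T [ 0.02 -0.26 -0.03]
```

Request:
arm_command:
  series:
    - [1,-2.8,0,-1,4]
    - [1,-2.8,0,-1,4]
    - [1,-2.8,0,-1,4]
    - [1,-2.8,0,-1,4]
    - [1,-2.8,0,-1,4]
    - [1,-2.8,0,-1,4]

```text
time_s: 9.65
tool_pos: [0.5429, 0.0577, 0.0948]
eef_rot: [[0.95, -0.035, 0.31], [-0.31, -0.007, 0.951], [-0.031, -0.999, -0.017]]
contact_force: [1.8, -0.4, -1.4]
finger_gap: -0.0001
```

```bash
python3 -c "
from h import *
st();snap('f')
a=cv2.imread('pics/f_side.png')[190:310,200:360];cv2.imwrite('pics/c6.png',cv2.resize(a,None,fx=5,fy=5,interpolation=2))"
```

```text
t9.65 p [0.5429 0.0577 0.0948] yaw -18.1 rel xz mm [ 15.7 -38.9] Ftool [1.86 1.34 0.18] q6 -69.3 ydir [-0.035 -0.007 -0.999] T [ 0.05 -0.37 -0.04]
```

View pics/c6.png

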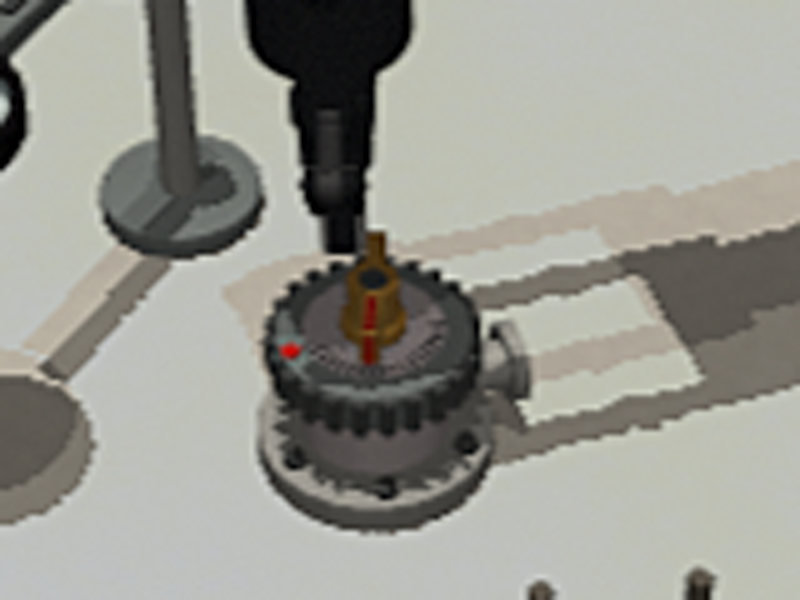

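Request:
arm_command:
  series:
    - [1,-2.8,0,-1,4]
    - [1,-2.8,0,-1,4]
    - [1,-2.8,0,-1,4]
    - [1,-2.8,0,-1,4]
    - [1,-2.8,0,-1,4]
    - [1,-2.8,0,-1,4]
    - [1,-2.1,0,-0.8,3]

```text
time_s: 10.33
tool_pos: [0.5235, 0.0604, 0.0956]
eef_rot: [[0.707, -0.034, 0.707], [-0.707, -0.008, 0.707], [-0.018, -0.999, -0.029]]
contact_force: [1.5, -0.3, -0.6]
finger_gap: -0.0
```

```bash
python3 -c "
from h import *
st();snap('g')
print(ray_z('side',273.8,262.4,.1))
a=cv2.imread('pics/g_side.png')[190:310,200:360];cv2.imwrite('pics/c7.png',cv2.resize(a,None,fx=5,fy=5,interpolation=2))"
```

```text
t10.33 p [0.5235 0.0604 0.0956] yaw -45.0 rel xz mm [ 15.9 -39.3] Ftool [1.27 0.55 0.86] q6 -41.9 ydir [-0.034 -0.008 -0.999] T [-0.11 -0.26 -0.07]
[0.55321925 0.14121518 0.1       ]
```

View pics/c7.png

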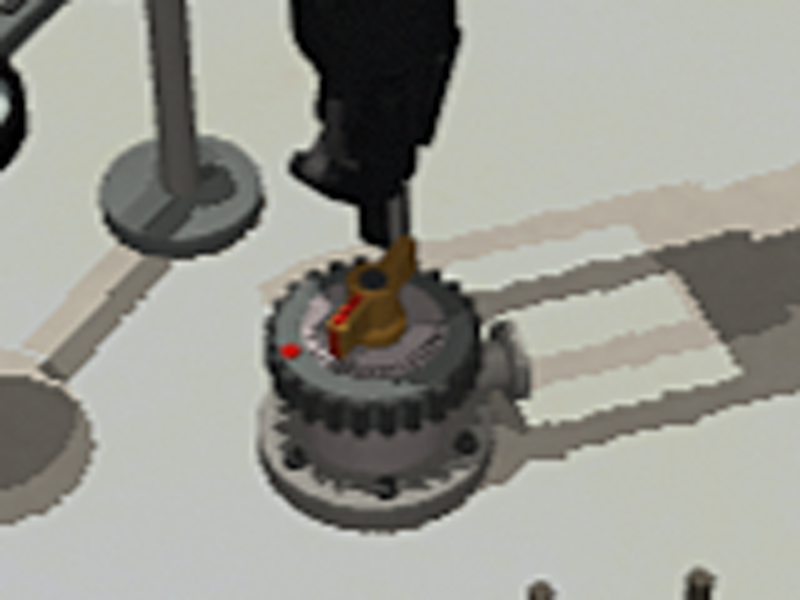

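Request:
arm_command:
  series:
    - [1,-1.4,0,-0.5,2]
    - [1,-1.4,0,-0.5,2]
    - [1,-1.4,0,-0.5,2]
    - [1,-1.4,0,-0.5,2]
    - [1,-1.4,0,-0.5,2]

```text
time_s: 10.85
tool_pos: [0.5176, 0.0632, 0.0958]
eef_rot: [[0.585, -0.034, 0.81], [-0.811, -0.009, 0.585], [-0.012, -0.999, -0.033]]
contact_force: [1.5, -1.5, 0.0]
finger_gap: 0.0002
```

```bash
python3 -c "from h import *;st()"
```

```text
t10.85 p [0.5176 0.0632 0.0958] yaw -54.2 rel xz mm [ 16.3 -39.4] Ftool [ 2.1  -0.04  0.38] q6 -32.3 ydir [-0.034 -0.009 -0.999] T [-0.11 -0.27 -0.03]
```

Request:
arm_command:
  series:
    - [1,-0.5,0,-0.2,0.7]
    - [1,-0.5,0,-0.2,0.7]
    - [1,-0.5,0,-0.2,0.7]
    - [1,-0.5,0,-0.2,0.7]
    - [1,-0.5,0,-0.2,0.7]
    - [1,-0.5,0,-0.2,0.7]

```text
time_s: 11.35
tool_pos: [0.5153, 0.0645, 0.0959]
eef_rot: [[0.528, -0.034, 0.849], [-0.849, -0.01, 0.528], [-0.009, -0.999, -0.034]]
contact_force: [0.8, -0.4, -1.2]
finger_gap: -0.0001
```

```bash
python3 -c "from h import *;st()"
```

```text
t11.35 p [0.5153 0.0645 0.0959] yaw -58.1 rel xz mm [ 16.7 -39.5] Ftool [0.77 1.13 0.45] q6 -28.2 ydir [-0.034 -0.01  -0.999] T [-0.14 -0.25  0.03]
```

Request:
arm_command:
  series:
    - [1,-0.5,0,-0.2,0.7]
    - [1,-0.5,0,-0.2,0.7]
    - [1,-0.5,0,-0.2,0.7]
    - [1,-0.5,0,-0.2,0.7]
    - [1,-0.5,0,-0.2,0.7]
    - [1,-0.5,0,-0.2,0.7]

```text
time_s: 11.85
tool_pos: [0.5125, 0.0666, 0.096]
eef_rot: [[0.458, -0.034, 0.888], [-0.889, -0.011, 0.458], [-0.006, -0.999, -0.035]]
contact_force: [1.6, -1.4, -0.8]
finger_gap: -0.0002
```

```bash
python3 -c "from h import *;st()"
```

```text
t11.85 p [0.5125 0.0666 0.096 ] yaw -62.7 rel xz mm [ 16.6 -39.5] Ftool [1.98 0.75 0.76] q6 -23.3 ydir [-0.034 -0.011 -0.999] T [-0.17 -0.23 -0.08]
```

Request:
arm_command:
  series:
    - [1,-0.5,0,-0.2,0.7]
    - [1,-0.5,0,-0.2,0.7]
    - [1,-0.5,0,-0.2,0.7]
    - [1,-0.5,0,-0.2,0.7]
    - [1,-0.5,0,-0.2,0.7]
    - [1,-0.5,0,-0.2,0.7]

```text
time_s: 12.35
tool_pos: [0.5099, 0.0688, 0.0961]
eef_rot: [[0.384, -0.033, 0.923], [-0.923, -0.011, 0.384], [-0.002, -0.999, -0.035]]
contact_force: [2.2, -3.2, -0.8]
finger_gap: 0.0004
```

```bash
python3 -c "from h import *;st()"
```

```text
t12.35 p [0.5099 0.0688 0.0961] yaw -67.4 rel xz mm [ 16.8 -39.5] Ftool [3.81 0.79 0.85] q6 -18.4 ydir [-0.033 -0.011 -0.999] T [-0.38 -0.44 -0.  ]
```

Request:
arm_command:
  series:
    - [1,-0.3,0,-0.1,0.3]

```text
time_s: 12.43
tool_pos: [0.5098, 0.0687, 0.0961]
eef_rot: [[0.378, -0.033, 0.925], [-0.926, -0.012, 0.378], [-0.002, -0.999, -0.035]]
contact_force: [2.6, -2.5, -0.6]
finger_gap: 0.0001
```

```bash
python3 -c "from h import *;st()"
```

```text
t12.43 p [0.5098 0.0687 0.0961] yaw -67.8 rel xz mm [ 17.1 -39.5] Ftool [3.32 0.59 1.51] q6 -18.0 ydir [-0.033 -0.012 -0.999] T [-0.34 -0.35 -0.04]
```

Request:
arm_command:
  series:
    - [1,-0.3,0,-0.1,0.3]

```text
time_s: 12.52
tool_pos: [0.5098, 0.0688, 0.0961]
eef_rot: [[0.372, -0.032, 0.928], [-0.928, -0.012, 0.372], [-0.001, -0.999, -0.035]]
contact_force: [2.2, -2.1, -0.9]
finger_gap: 0.0002
```

```bash
python3 -c "from h import *;st()"
```

```text
t12.52 p [0.5098 0.0688 0.0961] yaw -68.1 rel xz mm [ 17.2 -39.5] Ftool [2.78 0.89 1.25] q6 -17.6 ydir [-0.032 -0.012 -0.999] T [-0.34 -0.34  0.  ]
```

Request:
arm_command:
  series:
    - [1,-0.3,0,0,0]

```text
time_s: 12.6
tool_pos: [0.5098, 0.0688, 0.0961]
eef_rot: [[0.372, -0.032, 0.928], [-0.928, -0.013, 0.372], [-0.0, -0.999, -0.035]]
contact_force: [2.5, -2.7, -0.4]
finger_gap: -0.0002
```

```bash
python3 -c "from h import *;st()"
```

```text
t12.60 p [0.5098 0.0688 0.0961] yaw -68.2 rel xz mm [ 17.2 -39.5] Ftool [3.47 0.33 1.32] q6 -17.6 ydir [-0.032 -0.013 -0.999] T [-0.41 -0.4  -0.03]
```

Request:
arm_command:
  series:
    - [1,-0.5,0,0,0]

```text
time_s: 12.68
tool_pos: [0.5097, 0.069, 0.0961]
eef_rot: [[0.371, -0.032, 0.928], [-0.928, -0.013, 0.371], [0.0, -0.999, -0.035]]
contact_force: [2.0, -3.8, -1.6]
finger_gap: 0.0
```

```bash
python3 -c "from h import *;st()"
```

```text
t12.68 p [0.5097 0.069  0.0961] yaw -68.2 rel xz mm [ 17.  -39.5] Ftool [4.22 1.57 0.5 ] q6 -17.5 ydir [-0.032 -0.013 -0.999] T [-0.61 -0.47 -0.02]
```

Request:
arm_command:
  series:
    - [1,-0.6,0,0,0]
    - [1,-0.6,0,0,0]

```text
time_s: 12.85
tool_pos: [0.5095, 0.0693, 0.0962]
eef_rot: [[0.371, -0.031, 0.928], [-0.929, -0.015, 0.371], [0.002, -0.999, -0.034]]
contact_force: [3.3, -4.2, -1.2]
finger_gap: -0.0004
```

```bash
python3 -c "
from h import *
st();snap('i');st()
a=cv2.imread('pics/i_side.png')[190:310,200:360];cv2.imwrite('pics/c8.png',cv2.resize(a,None,fx=5,fy=5,interpolation=2))"
```

```text
t12.85 p [0.5095 0.0693 0.0962] yaw -68.2 rel xz mm [ 16.8 -39.5] Ftool [5.14 1.14 1.56] q6 -17.4 ydir [-0.031 -0.015 -0.999] T [-0.72 -0.56 -0.  ]
t12.95 p [0.5095 0.0692 0.0962] yaw -68.2 rel xz mm [ 16.8 -39.5] Ftool [5.61 0.93 1.47] q6 -17.4 ydir [-0.031 -0.015 -0.999] T [-0.74 -0.51 -0.03]
```

View pics/c8.png

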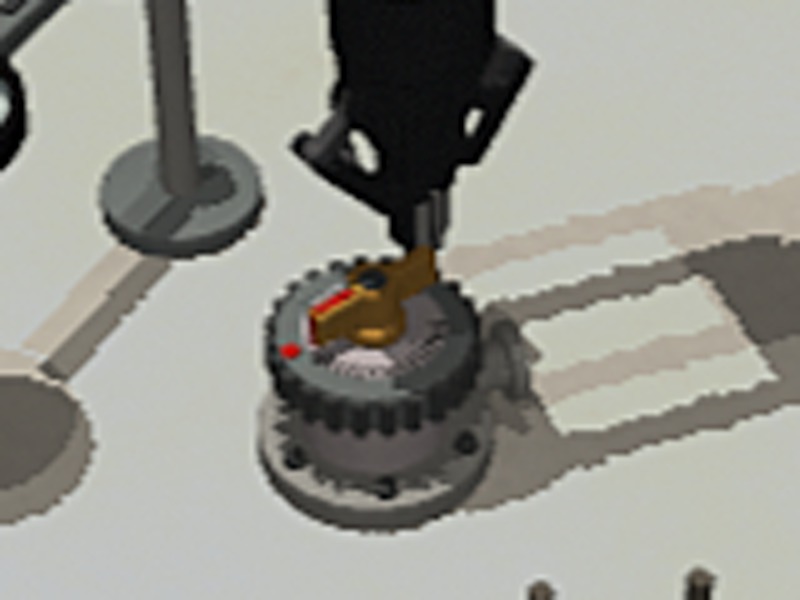

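Request:
arm_command:
  series:
    - [1,-0.7,0,0,0]
    - [1,-0.7,0,0,0]

```text
time_s: 13.12
tool_pos: [0.5094, 0.0693, 0.0962]
eef_rot: [[0.37, -0.03, 0.929], [-0.929, -0.017, 0.37], [0.005, -0.999, -0.034]]
contact_force: [3.2, -5.3, -1.3]
finger_gap: 0.0001
```

```bash
python3 -c "from h import *;st()"
```

```text
t13.12 p [0.5094 0.0693 0.0962] yaw -68.3 rel xz mm [ 16.7 -39.5] Ftool [6.05 1.26 1.03] q6 -17.2 ydir [-0.03  -0.017 -0.999] T [-0.86 -0.58  0.02]
```

Request:
arm_command:
  series:
    - [1,-0.8,0,0,0]
    - [1,-0.8,0,0,0]
    - [1,-0.8,0,0,0]

```text
time_s: 13.37
tool_pos: [0.5094, 0.0694, 0.0963]
eef_rot: [[0.369, -0.028, 0.929], [-0.93, -0.022, 0.368], [0.01, -0.999, -0.034]]
contact_force: [3.3, -4.6, -1.7]
finger_gap: 0.0001
```

```bash
python3 -c "from h import *;st()"
```

```text
t13.37 p [0.5094 0.0694 0.0963] yaw -68.4 rel xz mm [ 16.7 -39.5] Ftool [5.43 1.71 1.41] q6 -16.9 ydir [-0.028 -0.022 -0.999] T [-0.92 -0.62 -0.07]
```

Request:
arm_command:
  series:
    - [1,-0.8,0,0,0]
    - [1,-0.8,0,0,0]
    - [1,-0.8,0,0,0]
    - [1,-0.8,0,0,0]

```text
time_s: 13.7
tool_pos: [0.5094, 0.0694, 0.0964]
eef_rot: [[0.366, -0.025, 0.93], [-0.93, -0.027, 0.366], [0.016, -0.999, -0.034]]
contact_force: [3.5, -5.1, -0.8]
finger_gap: 0.0
```

```bash
python3 -c "from h import *;st()"
```

```text
t13.70 p [0.5094 0.0694 0.0964] yaw -68.5 rel xz mm [ 16.8 -39.5] Ftool [5.98 0.89 1.41] q6 -16.6 ydir [-0.025 -0.027 -0.999] T [-0.87 -0.59  0.06]
```

Request:
arm_command:
  series:
    - [1,-1.0,0,0,0]
    - [1,-1.0,0,0,0]

```text
time_s: 13.87
tool_pos: [0.5093, 0.0695, 0.0964]
eef_rot: [[0.365, -0.024, 0.931], [-0.931, -0.031, 0.364], [0.02, -0.999, -0.033]]
contact_force: [3.7, -5.5, -1.9]
finger_gap: 0.0001
```

```bash
python3 -c "from h import *;st()"
```

```text
t13.87 p [0.5093 0.0695 0.0964] yaw -68.6 rel xz mm [ 16.7 -39.5] Ftool [6.43 2.03 1.47] q6 -16.4 ydir [-0.024 -0.031 -0.999] T [-1.02 -0.72  0.02]
```

Request:
arm_command:
  series:
    - [1,-1.1,0,0,0]
    - [1,-1.1,0,0,0]
    - [1,-1.1,0,0,0]

```text
time_s: 14.12
tool_pos: [0.5093, 0.0695, 0.0965]
eef_rot: [[0.363, -0.021, 0.932], [-0.932, -0.037, 0.362], [0.027, -0.999, -0.033]]
contact_force: [3.8, -6.6, -2.2]
finger_gap: -0.0002
```

```bash
python3 -c "from h import *;st()"
```

```text
t14.12 p [0.5093 0.0695 0.0965] yaw -68.7 rel xz mm [ 16.7 -39.5] Ftool [7.45 2.34 1.24] q6 -16.0 ydir [-0.021 -0.037 -0.999] T [-1.08 -0.67  0.04]
```

Request:
arm_command:
  series:
    - [1,-1.1,0,0,0]
    - [1,-1.1,0,0,0]
    - [1,2,0,0,0]
    - [1,5,0,0,0]
    - [1,8,0,0,0]
    - [1,8,0,0,0]
    - [1,0,-10,0,0]
    - [1,0,-25,0,0]
    - [1,0,-25,0,0]
    - [1,0,-25,0,0]
    - [1,0,-25,0,0]
    - [1,0,-25,0,0]

```text
time_s: 15.12
tool_pos: [0.5166, 0.0524, 0.2321]
eef_rot: [[0.362, -0.039, 0.931], [-0.932, -0.035, 0.361], [0.019, -0.999, -0.049]]
contact_force: [-0.0, -0.3, 0.3]
finger_gap: 0.0001
```

```bash
python3 -c "from h import *;st()"
```

```text
t15.12 p [0.5166 0.0524 0.2321] yaw -68.8 rel xz mm [ 35.4 -38.7] Ftool [ 0.24 -0.25 -0.11] q6 -18.5 ydir [-0.039 -0.035 -0.999] T [ 0.04 -0.04  0.04]
```

Request:
arm_command:
  series:
    - [1,0,-5,-10,0]
    - [1,0,-5,-25,0]
    - [1,0,-5,-25,0]
    - [1,0,-5,-25,0]
    - [1,0,0,-25,0]
    - [1,0,0,-15,0]
    - [1,0,0,0,0]
    - [1,0,0,0,0]

```text
time_s: 15.78
tool_pos: [0.3958, 0.0067, 0.2692]
eef_rot: [[0.363, -0.026, 0.932], [-0.932, -0.032, 0.362], [0.02, -0.999, -0.036]]
contact_force: [-0.3, 0.6, 0.0]
finger_gap: -0.0002
```

```bash
python3 -c "
from h import *
st();snap('k')
a=cv2.imread('pics/k_side.png')[220:310,220:340];b=cv2.imread('pics/a_side.png')[220:310,220:340]
cv2.imwrite('pics/c9.png',cv2.resize(np.hstack([b,a]),None,fx=3.3,fy=3.3,interpolation=2))
a=cv2.imread('pics/k_top.png')[175:245,205:305];cv2.imwrite('pics/c10.png',cv2.convertScaleAbs(cv2.resize(a,None,fx=8,fy=8,interpolation=2),alpha=1.6))"
```

```text
t15.78 p [0.3958 0.0067 0.2692] yaw -68.7 rel xz mm [  34.2 -167.9] Ftool [-0.64 -0.05 -0.04] q6 -24.4 ydir [-0.026 -0.032 -0.999] T [ 0.04 -0.    0.02]
```

View pics/k_side.png

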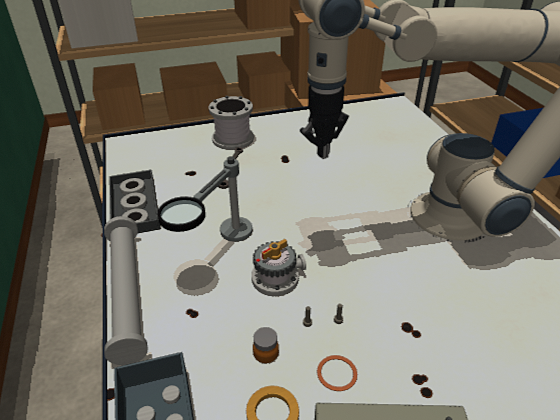

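View pics/c9.png

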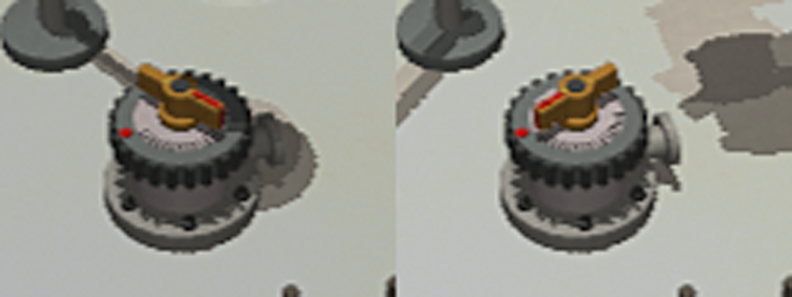

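View pics/c10.png

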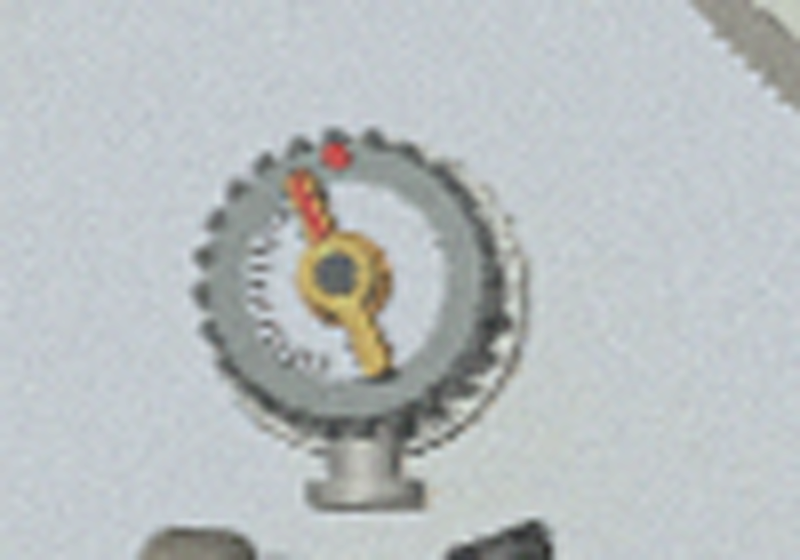

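View pics/k_top.png

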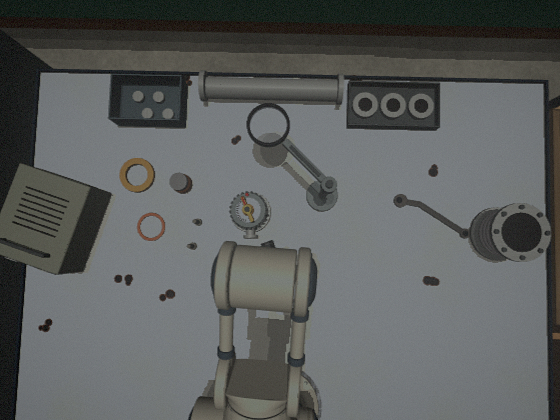

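```bash
python3 -c "
from h import *
f=lambda x,y:(205+x/8,175+y/8)
r=ray_z('top',*f(300,175),.108);y=ray_z('top',*f(377,370),.108);d=ray_z('top',*f(337,155),.079)
c=(r+y)/2;ang=lambda v:np.arctan2(v[1],v[0]);print(c,ang(r-y),ang(d-c),ang(r-y)-ang(d-c))
l=ray_z('top',268,125,.217);print(l,np.hypot(*(l-c)[:2]))"
```

```text
[0.54085242 0.09935946 0.108     ] 0.4095785067678864 0.1187642743791667 0.2908142323887197
[0.7338247  0.04519119 0.217     ] 0.20043079306345377
```

```bash
python3 -c "
from workcell import *
print(job_done())"
```

```text
the job is handed in; nothing more can be done
None
```

The job is done and handed in at about 16 s: the magnifier is out of the way and the fine control is home on its stop.

- **Magnifier:** I pushed the swing arm aside with the shut fingers. The last top picture puts the lens about 200 mm from the valve's axis.
- **Knob:** I turned the brass bar clockwise by its plain end, slowing down near the red dot. It stopped with the pointer about 0.29 rad counter-clockwise of the dot, inside the 0.35 rad allowed.
- **Snug:** I held it on the stop at about 5.5 to 7.5 N (readings noisy by about 1 N) for over a second. It gave only a fraction of a millimetre, as the spring-mounted stem should, so the stop felt firm.
- **Letting go:** I backed off sideways, lifted clear and moved away. The arm was touching nothing when I handed in.
- **Ring and loose parts:** The ring's red dot is at the same pixel before and after (247, 194). By eye, the loose parts in view have not moved either.

No check failed. The tool leaned up to about 3° during the moves, with no visible effect.

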